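# Close a pressure vessel with its T-key

## Robot

A 6-joint arm with a two-finger parallel gripper is mounted at the origin on a cart in front of the work surface, level with it; the furniture and walls round the work are solid. World frame = base frame: x ahead of the robot, y to its left, z up, the work surface at z = 0. Lengths are in mm, angles in rad, forces in N, time in s.
With the tool pointing down it reaches from about 275 to 750 mm from the base axis. Payload 10.2 kg.
Tool frame: the origin (TCP) lies on the front face of the gripper's body, between the roots of the fingers; the fingertips stand 73 mm ahead of it and the grasp point (between the pads) lies 54 mm ahead of it; z points along the fingers, y is the line along which they close (so a half turn about z gives the same grasp; the last joint's range is limited). The gripper opens to 85 mm and grips with 20 to 120 N. Pads are 22 mm wide; open, the fingers measure 114 mm over their backs; the gripper's body (76 mm by 85 mm) begins 54 mm behind the grasp point. The pads swing forward as they close: fully open they stand 13 mm farther back than shut.
Start: joints at [-1.356, 0.313, 1.498, -0, 1.331, -0.223], TCP at [222.561, -475.498, 303.894] pointing down, gripper open.
Joint ranges: [-2.94, 2.94], [-0.97, 2.17], [0.19, 2.56], [-1.23, 4.37], [0.02, 3.11], [-2.88, 2.88]. Speed limits (rad/s): [2.39, 2.39, 3.01, 3.14, 3.14, 3.14].

## Interface

Orientations are given as a unit quaternion [w, x, y, z].
In Python, from rig import * gives the robot as it stands.
- The arm moves only by the tool step_arm, never from a script. Its argument "plan" is a list of rows, each an object with "offset": the shift along the tool's x, y, z in cm, a list of three; "rot": the turn, a rotation vector about the tool's x, y, z in degrees, a list of three; "gripper": the finger opening in cm, from 0 to 8.54. In form: [{"offset": [x, y, z], "rot": [wx, wy, wz], "gripper": gripper}, ...]. A call has 1 to 12 rows; each row is the pose to reach, as a shift and turn from the pose commanded when the call began, along the tool's axes at that moment; what a row does not reach only later rows make up. A row lasts 1/10 s, in which the tool goes at most 50 mm and 8.59 degrees, less where a joint would pass 70% of its speed; a pose out of reach is approached as far as the arm can. A call with a gripper value outside its range is refused whole. The fingers move at their own pace and stop on an object; "squeeze" is the grip in N (left out, the last holds). Time passes only in rows, so rows that repeat a pose let the fingers close. It gives the time, the measured TCP pose, the force, the opening and the grip force at its end, in the units of the state.
- sense(): the state, without advancing time (a new reading comes with each control period).
- capture(name): name is "side" or "top" or "wrist"; returns a dict with "color" (420x560x3 uint8, red, green, blue), "depth" (420x560 float32, mm along the optical axis (not along the pixel's ray), 0 where there is no reading), "vertical_fov" (degrees; the focal length in pixels is half the picture's height over the tangent of half this angle, whatever the lens; pixels are square), "cx", "cy" (the principal point, pixels), "rvec" (rotation vector, rad) and "tvec" (3), from world to camera coordinates, as OpenCV has them; the wrist camera has in their place "mount" (4x4, takes a point from camera to tool coordinates, whose origin is the TCP and whose axes are the flange's). Camera axes: x right, y down, z forward; pixel columns grow to the right and rows downward; lengths in mm; the calibration is good to about 2 mm. A picture is of the moment at which its call begins: read the wrist's pose just before it.
- finish_job(): hands the job in; it is judged then, once.
The state is a dict: "time_s": time; "joints": joint angles; "dq": joint speeds; "tau": joint torques, N m; "eef_pos": TCP position; "ee_rot": TCP orientation; "force": force on the tool from outside, world axes, zero at the start; "wrist_torque": the same for the moment, N m; "grip_width": opening from 0.0 (shut) to 1.0 (fully open); "grip_force": force on a finger pad.
Only numpy, scipy, OpenCV 4.12 (cv2) and the standard library are available. Lean on these libraries where they do the work, as an engineer would, in place of code of your own. Each camera call takes 0.05 s, during which the arm holds its last target. There are 200 camera calls.

## Task

Lift the red-handled T-key out of its holder and push it squarely and fully down over the square head of the screw in the pressure vessel's lid before you turn it. Turn it gently clockwise (seen from above) until the screw's collar bears on the spring washer and you feel it come snug, but do not force it; then draw the key off straight and stand it back upright on the floor of its holder. Leave the two bottles and the beaker where they are.

Things in the scene. Friction and masses are not known exactly. Their poses are not given: they have to be found in the camera images.
- screw: lid screw of the pressure vessel, upright, on the vessel's axis; turns, cannot come out. Steel square head 20 x 20 mm, 16 mm high (top 1.5 mm stepped in to 17 x 17 mm), on a round collar of 38 mm diameter, 6 mm thick. Origin: centre of the head's underside = top of the collar; x, y square to the flats, z up along the axis. It holds against about 0.08 N m of friction and stays where it is left
- lid_seat (a point): point on the vessel's axis, 112 mm above the mat it stands on: the screw's origin is here when the collar just touches the spring washer. Fixed to the vessel, which is bolted down: round foot 90 mm diameter, steel body 68 mm diameter, aluminium lid 80 mm diameter with its top 101 mm above the mat. z up
- key_bar (a point): centre of the T-key's red handle bar, where the key is gripped from above. Bar 80 mm long (its x axis), 14 mm wide (its y axis), 18 mm high, 104 mm above the key's mouth. z up along the key's axis. Below the bar: a neck 17 mm diameter, 5 mm high, a steel shank 12 mm diameter, then the socket. The key weighs 0.15 to 0.27 kg
- key_mouth (a point): centre of the open lower end of the T-key: square socket 34 x 34 mm outside, 28 mm high, with a square bore 22 x 22 mm (sides along x and y), 19 mm deep, flared by about 2.5 mm each side at the mouth. It fits the screw head in four yaws; fully on, this point lies at the screw's origin. z up along the key
- holder_floor (a point): centre of the floor of the key's holder, 7 mm above the mat it stands on: a grey square cup fixed to the bench, 41 x 41 mm inside, walls 5 mm, rim 32 mm above the mat, sides along its x and y. The key stands in it on its mouth, its bar along the holder's x axis within a few degrees; any of the four yaws fits back in
- amber_bottle: small amber bottle with red cap, 51 mm diameter, 108 mm high, origin at the centre of its underside; to be left alone
- beaker: small glass beaker, 43 mm diameter, 56 mm high, origin at the centre of its underside; to be left alone
- white_bottle: white plastic bottle, 55 mm diameter, 132 mm high, origin at the centre of its underside; to be left alone
- key: the whole T-key, origin and axes as key_mouth; 115 mm high in all
- screw_top (a point): centre of the top of the screw's head, 16 mm above its origin. Turned clockwise from above, the screw sinks 1.9 mm per rad; its collar starts 0.7 to 2.4 mm above a spring washer (0.4 to 1.25 rad away, too little to read from measured heights). Once it bears on the washer, resistance climbs from 0.08 N m by about 3 N m per rad: snug 0.03 to 0.15 rad after the climb starts

How it is judged (in metres and radians):
On the way, in this order (a step that is already met when the one before it is completed fails the run):
1. the key is fully down over the screw head and square on its axis, the screw not yet tightened (z of key_mouth in the frame of screw below 0.004 m and horizontal distance between key_mouth and screw below 0.003 m and angle between the z axis of key and the z axis of screw, either way round below 0.08 rad and z of screw in the frame of lid_seat above 0.0004 m), for 0.1 s.
2. the screw is turned in with the key until its collar bears on the spring washer (z of screw in the frame of lid_seat below 0.0001 m and z of key_mouth in the frame of screw below 0.01 m and horizontal distance between key_mouth and screw below 0.004 m), for 0.1 s.
At the end, for the whole second after the job is handed in: the screw's collar bears on the spring washer (its origin at the lid seat or below it, within 0.1 mm), and the key stands at rest and released in its holder: its mouth within 8 mm sideways and 4 mm in height of the floor's centre, upright within 0.1 rad (z of screw in the frame of lid_seat below 0.0001 m and horizontal distance between key_mouth and holder_floor below 0.008 m and z of key_mouth in the frame of holder_floor below 0.004 m and angle between key's own z axis and vertical below 0.1 rad and linear speed of key below 0.01 m/s); the robot touches nothing.
It fails at once if the screw was turned while the key was not down on it (less than 7 mm of the head inside) or stood more than 0.1 rad off its axis (angular speed of screw above 0.4 rad/s and contact force between key and screw above 0.5 N and (z of key_mouth in the frame of screw above 0.009 m or angle between the z axis of key and the z axis of screw, either way round above 0.1 rad)).
It fails at once if the screw was turned by the fingers (contact force between the fingers and screw above 2 N).
It fails at once if the key bore on the screw with more than 60 N (contact force between key and screw above 60 N).
It fails at once if the screw was forced more than 0.35 mm past the first touch of the washer (z of screw in the frame of lid_seat below -0.00035 m).
It fails at once if a bottle or the beaker was disturbed (moved over 15 mm or tipped over 0.3 rad) (distance of any of amber_bottle, beaker, white_bottle from where it was at the start of the episode above 0.015 m or angle between any of amber_bottle, beaker, white_bottle's own z axis and vertical above 0.3 rad).
It also fails if it takes over 67 s, if anything falls off the work surface, if the arm or the gripper's body presses on something with over 40 N, if the wrist force passes 120 N, or if a joint passes its speed limit or range.

## Working session

There is one attempt and no reset: what is moved stays moved. The work goes in short steps, Python scripts to look and compute and a tool call to move; the robot and the scene stay as the last step left them, time stands still between calls to the robot, and variables do not carry over. Pictures are saved under pics/ and viewed, at most 10 in all, crops included, and the job is handed in when it is done.

Besides the shell and the picture viewer there is one more tool, called after "Emit:" by a JSON object that holds its "fn" and its "kwargs", one argument or row to a line. step_arm: Moves the arm, as the interface text tells. Its arguments: {"type":"object","properties":{"plan":{"type":"array"},"squeeze":{"type":"number"}},"required":["plan"]}

```bash
ls; mkdir -p pics; python3 - <<'E'
from rig import *
import cv2,pickle,numpy as np
s=sense();print(s)
o=[]
for n in("top","side"):
    c=capture(n);pickle.dump(c,open(n+'.pkl','wb'));o.append(c['color'])
    print({k:v for k,v in c.items() if k not in('color','depth')})
    cv2.imwrite(f'pics/{n}0.png',c['color'][:,:,::-1])
E
```

```text
pics
{'time_s': 0.0, 'joints': array([-1.35637423e+00,  3.13426024e-01,  1.49844099e+00, -1.46920071e-05,
        1.33099835e+00, -2.23372225e-01]), 'dq': array([ 6.08256980e-04, -9.67540651e-04, -3.41366169e-04,  7.33300466e-05,
        1.65902847e-03,  1.43328992e-03]), 'tau': array([-1.98078909e-03, -4.12275267e+01, -2.59742135e+01, -3.27218886e-04,
        4.15966962e-03,  3.49137338e-05]), 'eef_pos': array([ 222.53283738, -475.31726247,  303.34581627]), 'ee_rot': array([-6.36379873e-04,  9.76136950e-01,  2.17154898e-01, -4.28690579e-06]), 'force': array([-0.37691548, -0.26453392,  0.35775374]), 'wrist_torque': array([0.04564438, 0.01588185, 0.01067332]), 'grip_force': 0.0, 'grip_width': 0.9984204508254217}
{'vertical_fov': 44.896063059350844, 'cx': 278.6334799103906, 'cy': 206.7383129470006, 'rvec': array([ 2.20462658, -1.98455247,  0.22394743]), 'tvec': array([  87.83517326,  632.83999543, 1130.50085336])}
{'vertical_fov': 54.62717749999778, 'cx': 277.48225802804427, 'cy': 199.52513037638562, 'rvec': array([ 0.6037557 , -2.259557  ,  1.57958687]), 'tvec': array([574.42417454, 164.32599344, 771.46526679])}
```

View pics/top0.png

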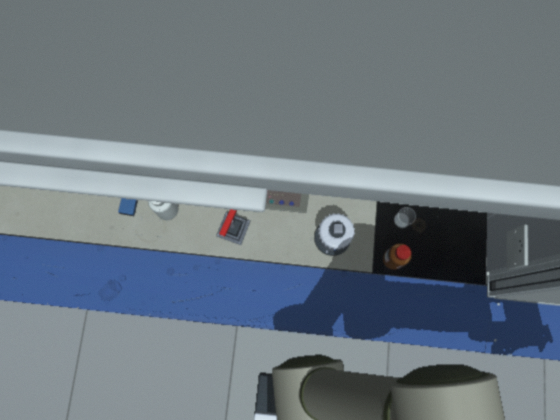

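View pics/side0.png

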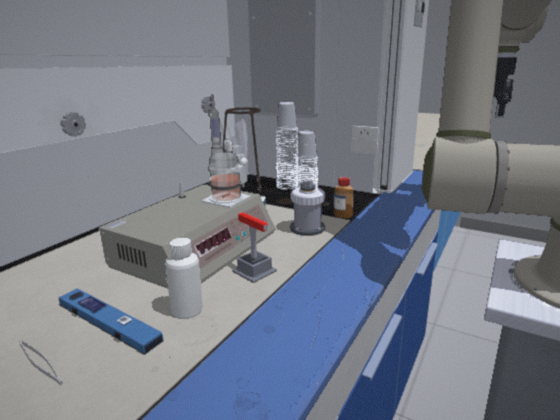

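The top view shows the red bar at about (228,222) with the holder at (235,228), the vessel's lid at (338,230), the amber bottle at (398,256), the beaker at (404,216) and the white bottle at (163,208). The side view shows the key upright at (253,240), the vessel at (308,208), and a box-shaped instrument behind the key. The hood's front lip is overhead at the back.

```bash
cat > h.py <<'E'
import numpy as np,cv2,pickle
from scipy.spatial.transform import Rotation as R
def f(c): return c['color'].shape[0]/2/np.tan(np.radians(c['vertical_fov']/2))
def ext(c,s=None):
    "camera->world rotation, origin"
    if 'mount' in c:
        q=s['ee_rot'];T=R.from_quat([q[1],q[2],q[3],q[0]]).as_matrix();M=np.array(c['mount'])
        return T@M[:3,:3],T@M[:3,3]+s['eef_pos']
    A=cv2.Rodrigues(np.array(c['rvec']))[0];return A.T,-A.T@np.array(c['tvec']).ravel()
def dirs(c,uv):
    uv=np.atleast_2d(uv).astype(float);return np.c_[(uv[:,0]-c['cx'])/f(c),(uv[:,1]-c['cy'])/f(c),np.ones(len(uv))]
def plane(c,uv,z,s=None):
    Q,o=ext(c,s);d=dirs(c,uv)@Q.T;return o+d*((z-o[2])/d[:,2])[:,None]
def cloud(c,s=None):
    h,w=c['depth'].shape;v,u=np.mgrid[:h,:w];Q,o=ext(c,s)
    return (dirs(c,np.c_[u.ravel(),v.ravel()])*c['depth'].reshape(-1,1)@Q.T+o).reshape(h,w,3)
def red(c):
    a=c['color'].astype(int);return ((a[:,:,0]>120)&(a[:,:,1]<70)&(a[:,:,2]<70)).astype(np.uint8)
E
python3 - <<'E'
from h import *
for n in("top","side"):
    c=pickle.load(open(n+'.pkl','rb'));P=cloud(c);print(n,ext(c)[1])
    k,l,st,ce=cv2.connectedComponentsWithStats(red(c))
    for i in range(1,k):
        if st[i,4]>15: print(st[i],ce[i],np.median(P[l==i],0),plane(c,ce[i],111 if n=='side' else 120))
    for uv in ([(338,230),(235,228),(398,256),(404,216),(163,208),(330,185),(250,195),(250,160),(285,197),(200,190)] if n=='top' else [(252,222),(308,186),(200,230),(240,200),(180,250)]): print(uv,P[uv[1],uv[0]].round())
E
```

```text
top [ 353.78302049  125.60044726 1243.09925548]
[220 210  16  26 160] [227.075   222.33125] [559.96456812 263.54974144 124.64665415] [[561.14443145 264.1322487  120.        ]]
[398 246  12  13 122] [403.45901639 251.81967213] [ 539.08013872 -138.69923572  100.05620248] [[ 535.99537241 -134.04510893  120.        ]]
(338, 230) [567.  16. 136.]
(235, 228) [564. 253.  43.]
(398, 256) [ 528. -126.  105.]
(404, 216) [ 647. -160.   -7.]
(163, 208) [581. 415. 111.]
(330, 185) [483.  91. 786.]
(250, 195) [472. 166. 762.]
(250, 160) [499. 168. 790.]
(285, 197) [647. 141.  66.]
(200, 190) [472. 215. 762.]
side [146.17233337 865.49458756 426.23654246]
[339 178  11   3  21] [344.47619048 179.04761905] [ 534.18276733 -133.83084524  101.1433628 ] [[ 522.03755403 -104.15156233  111.        ]]
[238 213  29  14 111] [252.40540541 218.86486486] [563.96157152 265.18238188 124.79490565] [[583.2822953  238.45155109 111.        ]]
(252, 222) [562. 270. 120.]
(308, 186) [566.  22. 122.]
(200, 230) [665. 305.  95.]
(240, 200) [676. 152. 108.]
(180, 250) [588. 439. 129.]
```

```bash
cat >> h.py <<'E'
def Rt(s): q=s['ee_rot'];return R.from_quat([q[1],q[2],q[3],q[0]])
def goal(s,p,yaw):
    "tool pointing down, tool x at yaw (rad) in world -> offset cm, rot deg"
    G=R.from_matrix(np.array([[np.cos(yaw),np.sin(yaw),0],[np.sin(yaw),-np.cos(yaw),0],[0,0,-1]]))
    T=Rt(s);return (T.inv().apply(np.array(p)-s['eef_pos'])/10).round(2),np.degrees((T.inv()*G).as_rotvec()).round(1)
E
python3 - <<'E'
from h import *
from rig import *
c=pickle.load(open('top.pkl','rb'));P=cloud(c)
m=red(c);m[:,300:]=0
pts=P[m>0];pts=plane(c,np.argwhere(m)[:,::-1],122)
b=cv2.minAreaRect(pts[:,:2].astype(np.float32));print('bar',b)
e=np.linalg.eigh(np.cov(pts[:,:2].T));print(e)
for u in [(490,285),(495,270),(520,285),(520,240),(550,255),(488,215)]:print(u,P[u[1],u[0]].round())
for u in [(310,235),(300,240),(360,260),(225,245),(260,240),(200,225)]:print('mat',u,P[u[1],u[0]].round())
s=sense();w=capture('wrist');print(np.array(w['mount']).round(3),f(w))
for p in [(350,-100,310),(561,264,310)]: print(goal(s,p,0),goal(s,p,np.arctan2(*e[1][::-1,1])))
E
```

```text
bar ((561.2647705078125, 263.91693115234375), (13.699906349182129, 60.59916687011719), 72.98728942871094)
EighResult(eigenvalues=array([ 15.46675187, 306.04521592]), eigenvectors=array([[-0.30077912, -0.95369383],
       [-0.95369383,  0.30077912]]))
(490, 285) [ 495. -367.   18.]
(495, 270) [ 528. -369.   41.]
(520, 285) [ 483. -368.  171.]
(520, 240) [ 575. -359.  191.]
(550, 255) [ 530. -367.  294.]
(488, 215) [ 667. -363.   11.]
mat (310, 235) [572.  71.   7.]
mat (300, 240) [558.  94.   1.]
mat (360, 260) [524. -57.   3.]
mat (225, 245) [525. 276.   6.]
mat (260, 240) [547. 192.   4.]
mat (200, 225) [570. 345.  -0.]
[[-1.0000e-03 -9.4700e-01 -3.2300e-01  8.2001e+01]
 [ 1.0000e+00 -0.0000e+00 -1.0000e-03 -6.0400e-01]
 [ 1.0000e-03 -3.2300e-01  9.4700e-01 -7.1133e+01]
 [ 0.0000e+00  0.0000e+00  0.0000e+00  1.0000e+00]] 319.85597997223243
(array([ 27.46, -28.59,  -0.62]), array([-0.1,  0. , 25.1])) (array([ 27.46, -28.59,  -0.62]), array([-0.000e+00, -1.000e-01, -1.374e+02]))
(array([ 62.  , -52.61,  -0.59]), array([-0.1,  0. , 25.1])) (array([ 62.  , -52.61,  -0.59]), array([-0.000e+00, -1.000e-01, -1.374e+02]))
```

Emit:
{"fn": "step_arm", "kwargs": {
  "plan": [
    {"offset": [27,-28,0],"rot": [0,0,-70],"gripper": 8.5},
    {"offset": [27,-28,0],"rot": [0,0,-70],"gripper": 8.5},
    {"offset": [27,-28,0],"rot": [0,0,-70],"gripper": 8.5},
    {"offset": [27,-28,0],"rot": [0,0,-70],"gripper": 8.5},
    {"offset": [27,-28,0],"rot": [0,0,-70],"gripper": 8.5},
    {"offset": [27,-28,0],"rot": [0,0,-70],"gripper": 8.5},
    {"offset": [27,-28,0],"rot": [0,0,-70],"gripper": 8.5},
    {"offset": [27,-28,0],"rot": [0,0,-70],"gripper": 8.5},
    {"offset": [27,-28,0],"rot": [0,0,-70],"gripper": 8.5},
    {"offset": [27,-28,0],"rot": [0,0,-70],"gripper": 8.5},
    {"offset": [27,-28,0],"rot": [0,0,-70],"gripper": 8.5}
  ]
}}

```text
time_s: 1.25
eef_pos: [348.2, -108.2, 303.8]
ee_rot: [-0.0, 0.676, 0.737, -0.0]
force: [-0.8, -0.0, -0.4]
grip_width: 0.999
grip_force: 0.0
```

```bash
python3 - <<'E'
from h import *
from rig import *
s=sense();print(s['eef_pos'],s['joints'],s['time_s'])
print(goal(s,(560,20,320),np.radians(162.5)))
E
```

```text
[ 348.24405606 -108.20685866  303.80560865] [-6.25718894e-01 -5.29597961e-02  1.91928376e+00 -2.66690898e-04
  1.27546000e+00 -7.11890618e-01] 1.25
(array([10.95, 22.2 , -1.63]), array([ -0. ,  -0. , -67.6]))
```

Emit:
{"fn": "step_arm", "kwargs": {
  "plan": [
    {"offset": [11.5,22.5,-1.5],"rot": [0,0,-67.5],"gripper": 8.5},
    {"offset": [11.5,22.5,-1.5],"rot": [0,0,-67.5],"gripper": 8.5},
    {"offset": [11.5,22.5,-1.5],"rot": [0,0,-67.5],"gripper": 8.5},
    {"offset": [11.5,22.5,-1.5],"rot": [0,0,-67.5],"gripper": 8.5},
    {"offset": [11.5,22.5,-1.5],"rot": [0,0,-67.5],"gripper": 8.5},
    {"offset": [11.5,22.5,-1.5],"rot": [0,0,-67.5],"gripper": 8.5},
    {"offset": [11.5,22.5,-1.5],"rot": [0,0,-67.5],"gripper": 8.5},
    {"offset": [11.5,22.5,-1.5],"rot": [0,0,-67.5],"gripper": 8.5},
    {"offset": [11.5,22.5,-1.5],"rot": [0,0,-67.5],"gripper": 8.5},
    {"offset": [11.5,22.5,-1.5],"rot": [0,0,-67.5],"gripper": 8.5},
    {"offset": [11.5,22.5,-1.5],"rot": [0,0,-67.5],"gripper": 8.5},
    {"offset": [11.5,22.5,-1.5],"rot": [0,0,-67.5],"gripper": 8.5}
  ]
}}

```text
time_s: 2.45
eef_pos: [562.3, 26.7, 318.9]
ee_rot: [-0.0, 0.153, 0.988, -0.0]
force: [0.8, -0.0, -0.4]
grip_width: 0.995
grip_force: 0.0
```

```bash
python3 - <<'E'
from h import *
from rig import *
s=sense();c=capture('wrist');pickle.dump((s,c),open('w1.pkl','wb'))
cv2.imwrite('pics/w1.png',c['color'][:,:,::-1])
print(s['eef_pos'],s['joints'],s['time_s'])
print(goal(s,(561,264,320),np.radians(162.5)))
E
```

```text
[562.30813163  26.68976511 318.90083131] [-1.60660890e-01  3.87230762e-01  1.35464186e+00 -6.50277736e-06
  1.39972409e+00 -1.42521948e+00] 2.45
(array([ 7.28, 22.59, -0.11]), array([-0., -0., -0.]))
```

View pics/w1.png

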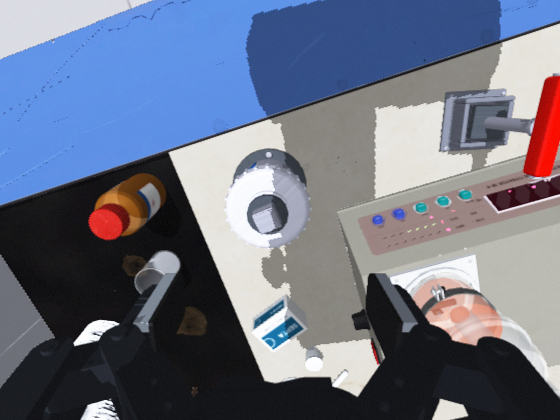

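The wrist view shows the vessel's lid at (268,205) with the square head at (267,217). The key's holder is at (483,122) and its red bar at (545,125), and the amber bottle and beaker are at (120,205) and (158,270). I'll look at the head enlarged.

```bash
python3 - <<'E'
from h import *
s,c=pickle.load(open('w1.pkl','rb'))
a=c['color'][180:250,230:310,::-1];cv2.imwrite('pics/w1c.png',cv2.resize(a,None,fx=8,fy=8,interpolation=cv2.INTER_CUBIC))
P=cloud(c,s);print(P[217,267],P[200,267],P[215,262:275,2].round(1))
E
```

```text
[567.82149899  17.57176406 134.90642115] [557.95617626  20.38938162 119.03172385] [135.2 134.7 134.4 134.7 134.7 134.2 135.2 135.4 135.3 135.2 134.9 136.3
 133.2]
```

View pics/w1c.png

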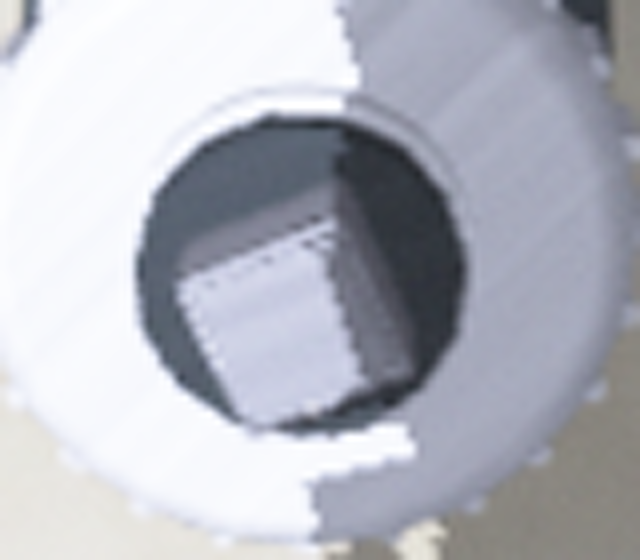

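Emit:
{"fn": "step_arm", "kwargs": {
  "plan": [
    {"offset": [7,21.5,0],"rot": [0,0,0],"gripper": 8.5},
    {"offset": [7,21.5,0],"rot": [0,0,0],"gripper": 8.5},
    {"offset": [7,21.5,0],"rot": [0,0,0],"gripper": 8.5},
    {"offset": [7,21.5,0],"rot": [0,0,0],"gripper": 8.5},
    {"offset": [7,21.5,0],"rot": [0,0,0],"gripper": 8.5},
    {"offset": [7,21.5,0],"rot": [0,0,0],"gripper": 8.5},
    {"offset": [7,21.5,0],"rot": [0,0,0],"gripper": 8.5}
  ]
}}

```text
time_s: 3.2
eef_pos: [559.8, 253.2, 318.7]
ee_rot: [-0.0, 0.151, 0.988, -0.0]
force: [-0.2, -0.2, 0.1]
grip_width: 0.998
grip_force: 0.0
```

```bash
python3 - <<'E'
from h import *
from rig import *
s=sense();c=capture('wrist');pickle.dump((s,c),open('w2.pkl','wb'))
cv2.imwrite('pics/w2.png',c['color'][:,:,::-1])
print(s['eef_pos'],s['joints'],s['time_s'])
E
```

```text
[559.80945854 253.17059861 318.72052638] [ 2.34363600e-01  5.06229817e-01  1.17797335e+00 -2.84828088e-04
  1.45766671e+00 -1.03264515e+00] 3.2
```

View pics/w2.png

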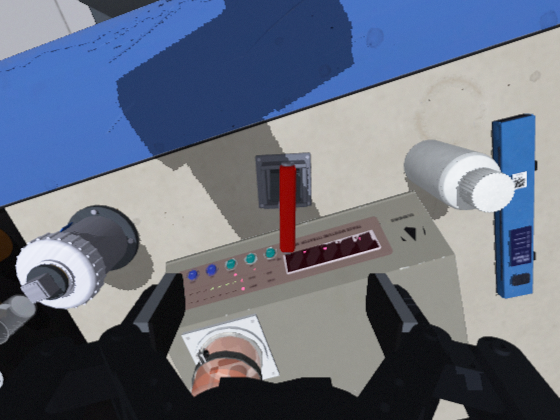

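In the enlarged crop the head's top face has corners at about (178,290), (335,220), (412,362) and (255,430) in crop pixels. The right part of it is in shadow. The second view shows the red bar from (288,165) to (288,252), above the holder at (284,180).

```bash
python3 - <<'E'
from h import *
s,c=pickle.load(open('w1.pkl','rb'))
q=np.array([(178,290),(335,220),(412,362),(255,430)]);q=(q+.5)/8-.5+[230,180]
W=plane(c,q,130,s);print(W[:,:2].round(1),'ctr',W.mean(0))
d=np.diff(np.r_[W,W[:1]],axis=0);print('len',np.hypot(d[:,0],d[:,1]),'ang',np.degrees(np.arctan2(d[:,1],d[:,0]))%90)
P=cloud(c,s);z=P[...,2];m=(z>100)&(abs(P[...,0]-567)<45)&(abs(P[...,1]-18)<45);print('lid z',np.percentile(z[m],[20,50,80]));m=(abs(z-103)<6)&(abs(P[...,0]-567)<45)&(abs(P[...,1]-18)<45)
print('lid circle',cv2.minEnclosingCircle(P[m][:,:2].astype(np.float32)))
m=(P[...,0]<640)&(P[...,1]>100)&(P[...,1]<200)&(P[...,0]>540);print('mat',np.median(z[m]))
s,c=pickle.load(open('w2.pkl','rb'));P=cloud(c,s)
m=red(c);m=((m>0)&(np.hypot(P[...,0]-561,P[...,1]-264)<60))
p=P[m];print('bar z',np.percentile(p[:,2],[5,25,50,75,95]))
t=np.argwhere(m&(P[...,2]>p[:,2].max()-8))[:,::-1]
for zz in (122,124):
    b=cv2.minAreaRect(plane(c,t,zz,s)[:,:2].astype(np.float32));print(b)
# holder by depth: rim z~32
m=(abs(P[...,2]-34)<6)&(np.hypot(P[...,0]-561,P[...,1]-264)<50)
print('rim',m.sum(),cv2.minAreaRect(P[m][:,:2].astype(np.float32)),np.median(P[m][:,2]))
m=(P[...,0]<540)&(P[...,0]>500)&(abs(P[...,1]-264)<50);print('mat',np.median(P[m][:,2]))
E
```

```text
[[564.5   4.8]
 [562.   23.3]
 [580.1  26.4]
 [582.5   7.5]] ctr [572.26028312  15.49061379 130.        ]
len [18.73115027 18.27419783 18.98219315 18.22622618] ang [7.50334649 9.53012765 7.38011552 8.746098  ]
lid z [133.1601356  322.06127561 331.47995532]
lid circle ((571.5302124023438, 16.37872886657715), 41.76386260986328)
mat 5.807342634269929
bar z [123.21709973 124.78807249 125.30037578 125.79802702 126.46681361]
((569.795654296875, 260.8006286621094), (12.705039024353027, 77.42440795898438), 72.56864166259766)
((569.122314453125, 260.9303894042969), (12.610179901123047, 76.84637451171875), 72.56889343261719)
rim 809 ((568.7918090820312, 261.4638977050781), (50.9903678894043, 51.090431213378906), 75.71730041503906) 37.27934129082564
mat 314.1979062479885
```

Emit:
{"fn": "step_arm", "kwargs": {
  "plan": [
    {"offset": [-0.65,1.05,3],"rot": [0,0,0],"gripper": 8.5},
    {"offset": [-0.65,1.05,7],"rot": [0,0,0],"gripper": 6},
    {"offset": [-0.65,1.05,11],"rot": [0,0,0],"gripper": 6},
    {"offset": [-0.65,1.05,13.5],"rot": [0,0,0],"gripper": 6},
    {"offset": [-0.65,1.05,15],"rot": [0,0,0],"gripper": 6},
    {"offset": [-0.65,1.05,15],"rot": [0,0,0],"gripper": 6}
  ]
}}

```text
time_s: 3.85
eef_pos: [568.9, 259.6, 166.9]
ee_rot: [-0.002, 0.152, 0.988, -0.001]
force: [0.2, 0.3, 0.2]
grip_width: 0.702
grip_force: 0.0
```

```bash
python3 - <<'E'
from h import *
from rig import *
s=sense();c=capture('wrist');pickle.dump((s,c),open('w3.pkl','wb'))
cv2.imwrite('pics/w3.png',c['color'][:,:,::-1])
print(s['eef_pos'],s['force'],s['grip_width'])
E
```

```text
[568.85650833 259.5927287  166.93241967] [0.24783558 0.29013698 0.22702429] 0.7016447872904326
```

View pics/w3.png

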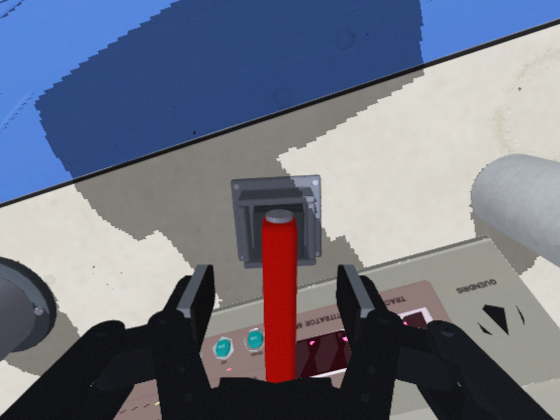

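The bar (260–300, 215–380) lies centred between the pads (inner faces at about columns 213 and 338). I'll close on it.

Emit:
{"fn": "step_arm", "kwargs": {
  "plan": [
    {"offset": [0,0,0],"rot": [0,0,0],"gripper": 0.8},
    {"offset": [0,0,0],"rot": [0,0,0],"gripper": 0.8},
    {"offset": [0,0,0],"rot": [0,0,0],"gripper": 0.8},
    {"offset": [0,0,0],"rot": [0,0,0],"gripper": 0.8},
    {"offset": [0,0,0],"rot": [0,0,0],"gripper": 0.8},
    {"offset": [0,0,0],"rot": [0,0,0],"gripper": 0.8},
    {"offset": [0,0,0],"rot": [0,0,0],"gripper": 0.8},
    {"offset": [0,0,0],"rot": [0,0,0],"gripper": 0.8}
  ],
  "squeeze": 60
}}

```text
time_s: 4.7
eef_pos: [569.6, 261.3, 170.0]
ee_rot: [0.001, 0.151, 0.988, 0.0]
force: [-0.5, -1.0, 5.2]
grip_width: 0.155
grip_force: 58.6
```

```bash
python3 - <<'E'
from h import *
from rig import *
s=sense();c=capture('wrist');pickle.dump((s,c),open('w4.pkl','wb'))
print(s['eef_pos'],s['force'],s['grip_width'],s['grip_force'],s['wrist_torque'])
P=cloud(c,s);m=(red(c)>0)&(np.hypot(P[...,0]-569,P[...,1]-260)<60)&(P[...,2]>116)
t=np.argwhere(m)[:,::-1];print(np.percentile(P[m][:,2],[10,50,90]))
b=cv2.minAreaRect(plane(c,t,125,s)[:,:2].astype(np.float32));print(b)
B=cv2.boxPoints(b);x=Rt(s).apply(np.c_[B,[125]*4]-s['eef_pos'],inverse=True);print('corners in tool',x.round(1))
E
```

```text
[569.58123734 261.30191487 169.99776273] [-0.45622145 -1.01646739  5.19002631] 0.15510441727684382 58.58392149209976 [-0.11727553  0.05037196 -0.00961693]
[124.3481847  125.29769593 126.07778109]
((567.6749877929688, 261.47674560546875), (12.800271987915039, 80.49275207519531), 73.02310180664062)
corners in tool [[ 42.1  -7.1  44.9]
 [-38.3  -6.5  45.1]
 [-38.2   6.3  45.1]
 [ 42.2   5.7  44.9]]
```

Emit:
{"fn": "step_arm", "kwargs": {
  "plan": [
    {"offset": [0,0,-1],"rot": [0,0,0],"gripper": 0.8},
    {"offset": [0,0,-2.5],"rot": [0,0,0],"gripper": 0.8},
    {"offset": [0,0,-5],"rot": [0,0,0],"gripper": 0.8},
    {"offset": [0,0,-8],"rot": [0,0,0],"gripper": 0.8},
    {"offset": [0,0,-11],"rot": [0,0,0],"gripper": 0.8},
    {"offset": [0,0,-14],"rot": [0,0,0],"gripper": 0.8},
    {"offset": [0,0,-15],"rot": [0,0,0],"gripper": 0.8},
    {"offset": [0,0,-15],"rot": [0,0,0],"gripper": 0.8}
  ]
}}

```text
time_s: 5.55
eef_pos: [569.3, 261.3, 319.7]
ee_rot: [0.001, 0.151, 0.988, 0.0]
force: [-0.2, -0.4, -2.7]
grip_width: 0.156
grip_force: 58.7
```

```bash
python3 - <<'E'
from h import *
from rig import *
s=sense();c=capture('wrist');pickle.dump((s,c),open('w5.pkl','wb'))
print(s['eef_pos'],s['force'],s['grip_width'],s['grip_force'],s['joints'])
P=cloud(c,s);p=s['eef_pos']
# key points in tool frame
T=Rt(s).apply(P.reshape(-1,3)-p,inverse=True).reshape(P.shape)
m=(abs(T[...,0])<30)&(abs(T[...,1])<30)&(T[...,2]>100)&(T[...,2]<175);q=T[m];print(m.sum(),q.min(0),q.max(0),np.median(q,0))
print('yaw',2*np.degrees(np.arctan2(s['ee_rot'][2],s['ee_rot'][1])))
print(goal(s,(571.4,15.1,320),np.radians(98.3)))
E
```

```text
[569.26722809 261.29179766 319.70367034] [-0.17262665 -0.37832816 -2.65241432] 0.15562040831452773 58.73299464583397 [ 2.43539052e-01  5.33516572e-01  1.13296896e+00  4.87333156e-05
  1.47340021e+00 -1.02335607e+00]
1262 [-16.48517677 -17.17062423 128.00498761] [ 18.33997669  17.0648116  157.1320331 ] [ 14.41036802   0.82285527 130.42156218]
yaw 162.5874743108121
(array([ -7.57, -23.43,  -0.04]), array([ 0.1,  0. , 64.3]))
```

Emit:
{"fn": "step_arm", "kwargs": {
  "plan": [
    {"offset": [-1,-3,0],"rot": [0,0,6],"gripper": 0.8},
    {"offset": [-2,-6,0],"rot": [0,0,14],"gripper": 0.8},
    {"offset": [-3,-9,0],"rot": [0,0,22],"gripper": 0.8},
    {"offset": [-4,-12,0],"rot": [0,0,30],"gripper": 0.8},
    {"offset": [-5,-15,0],"rot": [0,0,38],"gripper": 0.8},
    {"offset": [-6,-18,0],"rot": [0,0,46],"gripper": 0.8},
    {"offset": [-6.8,-21,0],"rot": [0,0,54],"gripper": 0.8},
    {"offset": [-7.4,-23,0],"rot": [0,0,61],"gripper": 0.8},
    {"offset": [-7.57,-23.43,0],"rot": [0,0,64.3],"gripper": 0.8},
    {"offset": [-7.57,-23.43,0],"rot": [0,0,64.3],"gripper": 0.8},
    {"offset": [-7.57,-23.43,0],"rot": [0,0,64.3],"gripper": 0.8}
  ]
}}

```text
time_s: 6.7
eef_pos: [571.1, 15.3, 317.5]
ee_rot: [-0.001, 0.654, 0.757, -0.001]
force: [0.3, -0.4, -2.1]
grip_width: 0.156
grip_force: 58.6
```

```bash
python3 - <<'E'
from h import *
from rig import *
s=sense();c=capture('wrist');pickle.dump((s,c),open('w6.pkl','wb'))
d=capture('side');pickle.dump(d,open('side6.pkl','wb'))
print(s['eef_pos'],s['force'],s['joints'],'yaw',2*np.degrees(np.arctan2(s['ee_rot'][2],s['ee_rot'][1])))
a=cv2.resize(c['color'][150:290,200:360],None,fx=4,fy=4,interpolation=cv2.INTER_CUBIC)
b=cv2.resize(d['color'][120:240,285:330],None,fx=3.5,fy=560/120,interpolation=cv2.INTER_CUBIC)
cv2.imwrite('pics/w6.png',np.hstack([a,b])[:,:,::-1]);print(a.shape,b.shape)
E
```

```text
[571.07048228  15.33066344 317.54437763] [ 0.25559437 -0.40888096 -2.13077926] [-1.78233746e-01  4.07920267e-01  1.32835023e+00  1.87417023e-04
  1.40779904e+00 -3.24649139e-01] yaw 98.38722841058268
(560, 640, 3) (560, 158, 3)
```

View pics/w6.png

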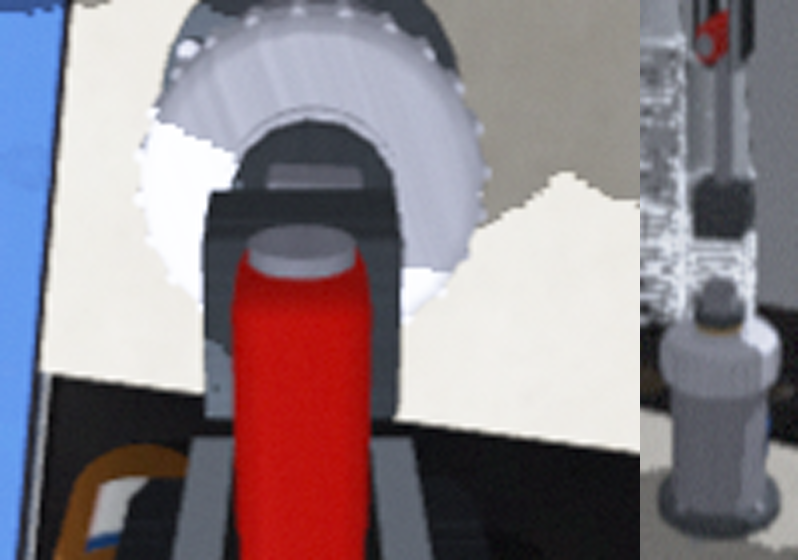

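```bash
python3 - <<'E'
from h import *
s,c=pickle.load(open('w6.pkl','rb'))
g=lambda u:(np.array(u,float)+.5)/4-.5+[200,150]
tool=lambda W:Rt(s).apply(W-s['eef_pos'],inverse=True).round(1)
zm=s['eef_pos'][2]-160
print('mouth edge',tool(plane(c,g([(208,192),(400,190)]),zm,s)))
print('sock top near',tool(plane(c,g([(208,236),(400,232)]),zm+28,s)))
print('head base near',tool(plane(c,g([(268,165),(362,165)]),116,s)),'top near',tool(plane(c,g([(266,188),(362,188)]),133,s)))
print('lid L/R',tool(plane(c,g([(140,200),(487,200)]),104,s)))
P=cloud(c,s);z=P[...,2];m=(abs(z-106)<5)&(np.hypot(P[...,0]-571,P[...,1]-16)<55)
print(m.sum(),np.median(z[m]));pt=tool(P[m]);print('lid ctr',cv2.minEnclosingCircle(pt[:,:2].astype(np.float32)))
d=pickle.load(open('side6.pkl','rb'))
from h import ext,dirs
Q,o=ext(d)
r=lambda u:(Q@dirs(d,[(u[0]/3.5+285,u[1]/560*120+120)])[0])
for n,u,zz in(('sockbot',(724-640,237),zm),('shank',(722-640,130),zm+60),('headtop',(717-640,282),133),('collar',(719-640,325),113),('body',(723-640,430),50)):
    v=r(u);h=v[:2]/np.hypot(*v[:2]);nrm=np.array([-h[1],h[0]]);print(n,'lateral of target line from TCP', round(float(nrm@(o[:2]-s['eef_pos'][:2])),1),nrm.round(2), 'z at TCP range',round(float(o[2]+v[2]/np.hypot(*v[:2])*(h@(s['eef_pos'][:2]-o[:2]))),1))
E
```

```text
mouth edge [[ 15.2 -19.  160.1]
 [ 15.6  17.2 160. ]]
sock top near [[ 15.8 -17.  132.1]
 [ 16.5  15.1 132. ]]
head base near [[  9.2  -8.8 201.6]
 [  9.2  11.9 201.5]] top near [[  8.9  -8.8 184.6]
 [  8.9  11.2 184.5]]
lid L/R [[ -2.5 -39.  213.6]
 [ -2.4  41.6 213.4]]
3248 106.20939042280563
lid ctr ((0.6685255765914917, 1.2535330057144165), 41.548301696777344)
sockbot lateral of target line from TCP -3.6 [0.9  0.44] z at TCP range 157.4
shank lateral of target line from TCP -1.8 [0.9  0.45] z at TCP range 213.7
headtop lateral of target line from TCP 1.0 [0.89 0.45] z at TCP range 133.0
collar lateral of target line from TCP -0.5 [0.89 0.45] z at TCP range 109.4
body lateral of target line from TCP -3.8 [0.9  0.44] z at TCP range 50.0
```

The left panel shows the socket's mouth edge at row 190 (columns 208–400), with the head's near face just above it (columns 268–362) and edges parallel. The head is therefore about 2 mm toward +y in the tool frame, so I'll shift by that and descend in stages.

Emit:
{"fn": "step_arm", "kwargs": {
  "plan": [
    {"offset": [0.04,0.2,0.3],"rot": [0,0,0],"gripper": 0.8},
    {"offset": [0.04,0.2,1],"rot": [0,0,0],"gripper": 0.8},
    {"offset": [0.04,0.2,1.7],"rot": [0,0,0],"gripper": 0.8},
    {"offset": [0.04,0.2,2.2],"rot": [0,0,0],"gripper": 0.8},
    {"offset": [0.04,0.2,2.6],"rot": [0,0,0],"gripper": 0.8},
    {"offset": [0.04,0.2,2.8],"rot": [0,0,0],"gripper": 0.8},
    {"offset": [0.04,0.2,3.0],"rot": [0,0,0],"gripper": 0.8},
    {"offset": [0.04,0.2,3.0],"rot": [0,0,0],"gripper": 0.8}
  ]
}}

```text
time_s: 7.6
eef_pos: [573.2, 15.7, 288.8]
ee_rot: [-0.0, 0.654, 0.756, -0.0]
force: [0.6, -0.2, -2.3]
grip_width: 0.154
grip_force: 58.7
```

Emit:
{"fn": "step_arm", "kwargs": {
  "plan": [
    {"offset": [0,0,0.2],"rot": [0,0,0],"gripper": 0.8},
    {"offset": [0,0,0.4],"rot": [0,0,0],"gripper": 0.8},
    {"offset": [0,0,0.6],"rot": [0,0,0],"gripper": 0.8},
    {"offset": [0,0,0.6],"rot": [0,0,0],"gripper": 0.8}
  ]
}}

```text
time_s: 8.0
eef_pos: [573.2, 15.7, 282.6]
ee_rot: [-0.0, 0.654, 0.756, -0.0]
force: [-0.8, 0.0, -3.1]
grip_width: 0.155
grip_force: 58.7
```

Emit:
{"fn": "step_arm", "kwargs": {
  "plan": [
    {"offset": [0,0,0.2],"rot": [0,0,0],"gripper": 0.8},
    {"offset": [0,0,0.35],"rot": [0,0,0],"gripper": 0.8},
    {"offset": [0,0,0.5],"rot": [0,0,0],"gripper": 0.8},
    {"offset": [0,0,0.5],"rot": [0,0,0],"gripper": 0.8}
  ]
}}

```text
time_s: 8.4
eef_pos: [573.2, 15.7, 277.6]
ee_rot: [-0.0, 0.654, 0.756, -0.0]
force: [-0.5, -0.2, -2.4]
grip_width: 0.155
grip_force: 58.7
```

Emit:
{"fn": "step_arm", "kwargs": {
  "plan": [
    {"offset": [0,0,0.08],"rot": [0,0,0],"gripper": 0.8},
    {"offset": [0,0,0.15],"rot": [0,0,0],"gripper": 0.8},
    {"offset": [0,0,0.15],"rot": [0,0,0],"gripper": 0.8}
  ]
}}

```text
time_s: 8.7
eef_pos: [573.3, 15.7, 276.7]
ee_rot: [0.0, 0.654, 0.756, 0.0]
force: [0.2, 0.2, 0.7]
grip_width: 0.156
grip_force: 59.0
```

Emit:
{"fn": "step_arm", "kwargs": {
  "plan": [
    {"offset": [0,0,0.05],"rot": [0,0,0],"gripper": 0.8},
    {"offset": [0,0,0.05],"rot": [0,0,0],"gripper": 0.8},
    {"offset": [0,0,0.05],"rot": [0,0,2],"gripper": 0.8},
    {"offset": [0,0,0.05],"rot": [0,0,4],"gripper": 0.8},
    {"offset": [0,0,0.06],"rot": [0,0,6],"gripper": 0.8},
    {"offset": [0,0,0.06],"rot": [0,0,8],"gripper": 0.8},
    {"offset": [0,0,0.07],"rot": [0,0,10],"gripper": 0.8},
    {"offset": [0,0,0.07],"rot": [0,0,12],"gripper": 0.8},
    {"offset": [0,0,0.07],"rot": [0,0,12],"gripper": 0.8}
  ]
}}

```text
time_s: 9.6
eef_pos: [573.5, 15.6, 276.3]
ee_rot: [0.001, 0.73, 0.684, 0.0]
force: [0.2, 0.9, 5.7]
grip_width: 0.155
grip_force: 59.7
```

```bash
cat > t.py <<'E'
from h import *
from rig import *
s=sense();print(s['time_s'],s['eef_pos'].round(2),s['force'].round(2),'tq',s['wrist_torque'].round(3),'yaw',2*np.degrees(np.arctan2(s['ee_rot'][2],s['ee_rot'][1])).round(2),'tau6',s['tau'][5].round(3),s['joints'][5].round(3))
E
python3 t.py
```

```text
9.6 [573.51  15.59 276.31] [0.19 0.92 5.66] tq [ 0.021  0.03  -0.032] yaw 86.26 tau6 0.377 -0.112
```

Emit:
{"fn": "step_arm", "kwargs": {
  "plan": [
    {"offset": [0,0,0.005],"rot": [0,0,2],"gripper": 0.8},
    {"offset": [0,0,0.01],"rot": [0,0,4],"gripper": 0.8},
    {"offset": [0,0,0.02],"rot": [0,0,6],"gripper": 0.8},
    {"offset": [0,0,0.02],"rot": [0,0,8],"gripper": 0.8},
    {"offset": [0,0,0.03],"rot": [0,0,10],"gripper": 0.8},
    {"offset": [0,0,0.03],"rot": [0,0,10],"gripper": 0.8}
  ]
}}

```text
time_s: 10.2
eef_pos: [573.5, 15.6, 276.0]
ee_rot: [0.001, 0.786, 0.618, 0.0]
force: [-0.1, -0.2, 5.2]
grip_width: 0.155
grip_force: 59.7
```

```bash
python3 t.py
```

```text
10.2 [573.48  15.57 275.96] [-0.05 -0.24  5.19] tq [-0.031  0.016  0.   ] yaw 76.3 tau6 0.344 0.062
```

Emit:
{"fn": "step_arm", "kwargs": {
  "plan": [
    {"offset": [0,0,0.005],"rot": [0,0,2],"gripper": 0.8},
    {"offset": [0,0,0.01],"rot": [0,0,4],"gripper": 0.8},
    {"offset": [0,0,0.02],"rot": [0,0,6],"gripper": 0.8}
  ]
}}

```text
time_s: 10.5
eef_pos: [573.5, 15.5, 275.8]
ee_rot: [0.001, 0.818, 0.576, 0.0]
force: [0.2, -0.2, 5.7]
grip_width: 0.156
grip_force: 60.1
```

```bash
python3 t.py
```

```text
10.5 [573.5   15.54 275.79] [ 0.16 -0.22  5.69] tq [-0.021  0.014  0.02 ] yaw 70.28 tau6 -0.395 0.167
```

Emit:
{"fn": "step_arm", "kwargs": {
  "plan": [
    {"offset": [0,0,0.005],"rot": [0,0,2],"gripper": 0.8},
    {"offset": [0,0,0.01],"rot": [0,0,4],"gripper": 0.8},
    {"offset": [0,0,0.02],"rot": [0,0,6],"gripper": 0.8}
  ]
}}

```text
time_s: 10.8
eef_pos: [573.5, 15.5, 275.6]
ee_rot: [0.001, 0.847, 0.532, 0.0]
force: [0.0, -1.4, 5.1]
grip_width: 0.151
grip_force: 60.1
```

```bash
python3 t.py
```

```text
10.8 [573.48  15.53 275.56] [ 0.02 -1.36  5.12] tq [-0.139  0.008  0.062] yaw 64.28 tau6 -0.394 0.272
```

Emit:
{"fn": "step_arm", "kwargs": {
  "plan": [
    {"offset": [0,0,0.005],"rot": [0,0,2],"gripper": 0.8},
    {"offset": [0,0,0.01],"rot": [0,0,4],"gripper": 0.8}
  ]
}}

```text
time_s: 11.0
eef_pos: [573.5, 15.5, 275.5]
ee_rot: [0.001, 0.865, 0.502, 0.0]
force: [0.2, 0.0, 4.7]
grip_width: 0.159
grip_force: 60.0
```

```bash
python3 t.py
```

```text
11.0 [573.48  15.51 275.47] [0.22 0.04 4.7 ] tq [-0.117  0.032  0.061] yaw 60.28 tau6 -0.393 0.342
```

Emit:
{"fn": "step_arm", "kwargs": {
  "plan": [
    {"offset": [0,0,0.005],"rot": [0,0,2],"gripper": 0.8},
    {"offset": [0,0,0.01],"rot": [0,0,4],"gripper": 0.8}
  ]
}}

```text
time_s: 11.2
eef_pos: [573.5, 15.5, 275.3]
ee_rot: [0.001, 0.882, 0.472, 0.0]
force: [0.5, -2.7, 5.8]
grip_width: 0.157
grip_force: 60.1
```

```bash
python3 t.py
```

```text
11.2 [573.48  15.48 275.32] [ 0.52 -2.68  5.79] tq [-0.102  0.004  0.085] yaw 56.28 tau6 -0.393 0.412
```

Emit:
{"fn": "step_arm", "kwargs": {
  "plan": [
    {"offset": [0,0,0.005],"rot": [0,0,2],"gripper": 0.8},
    {"offset": [0,0,0.01],"rot": [0,0,4],"gripper": 0.8}
  ]
}}

```text
time_s: 11.4
eef_pos: [573.5, 15.5, 275.2]
ee_rot: [0.001, 0.898, 0.441, 0.0]
force: [0.9, -0.7, 3.8]
grip_width: 0.152
grip_force: 60.0
```

```bash
python3 t.py
```

```text
11.4 [573.48  15.48 275.2 ] [ 0.86 -0.7   3.83] tq [-0.122 -0.009  0.086] yaw 52.28 tau6 -0.393 0.481
```

Emit:
{"fn": "step_arm", "kwargs": {
  "plan": [
    {"offset": [0,0,0.005],"rot": [0,0,2],"gripper": 0.8},
    {"offset": [0,0,0.015],"rot": [0,0,4],"gripper": 0.8}
  ]
}}

```text
time_s: 11.6
eef_pos: [573.5, 15.5, 275.0]
ee_rot: [0.001, 0.913, 0.409, 0.0]
force: [-0.3, -0.3, 5.1]
grip_width: 0.154
grip_force: 60.1
```

```bash
python3 t.py
```

```text
11.6 [573.45  15.46 275.03] [-0.3  -0.26  5.07] tq [-0.147  0.025  0.069] yaw 48.28 tau6 -0.393 0.551
```

Emit:
{"fn": "step_arm", "kwargs": {
  "plan": [
    {"offset": [0,0,0.005],"rot": [0,0,2],"gripper": 0.8},
    {"offset": [0,0,0.015],"rot": [0,0,4],"gripper": 0.8}
  ]
}}

```text
time_s: 11.8
eef_pos: [573.4, 15.4, 274.9]
ee_rot: [0.001, 0.926, 0.377, 0.0]
force: [-0.4, -0.7, 5.7]
grip_width: 0.154
grip_force: 60.1
```

```bash
python3 t.py
```

```text
11.8 [573.45  15.44 274.92] [-0.35 -0.67  5.66] tq [-0.174  0.117  0.078] yaw 44.28 tau6 -0.393 0.621
```

Emit:
{"fn": "step_arm", "kwargs": {
  "plan": [
    {"offset": [0,0,0.005],"rot": [0,0,2],"gripper": 0.8},
    {"offset": [0,0,0.015],"rot": [0,0,4],"gripper": 0.8}
  ]
}}

```text
time_s: 12.0
eef_pos: [573.5, 15.6, 274.9]
ee_rot: [0.0, 0.939, 0.344, 0.001]
force: [-0.8, 1.3, 6.7]
grip_width: 0.157
grip_force: 61.3
```

```bash
python3 t.py
```

```text
12.0 [573.47  15.62 274.9 ] [-0.82  1.29  6.71] tq [0.202 0.158 0.152] yaw 40.3 tau6 -0.312 0.691
```

Emit:
{"fn": "step_arm", "kwargs": {
  "plan": [
    {"offset": [0,0,0.003],"rot": [0,0,1],"gripper": 0.8},
    {"offset": [0,0,0.005],"rot": [0,0,2],"gripper": 0.8}
  ]
}}

```text
time_s: 12.2
eef_pos: [573.5, 15.8, 274.9]
ee_rot: [0.0, 0.945, 0.328, 0.001]
force: [-0.3, 1.7, 6.1]
grip_width: 0.154
grip_force: 61.8
```

```bash
python3 t.py
```

```text
12.2 [573.47  15.79 274.89] [-0.29  1.67  6.08] tq [0.227 0.011 0.178] yaw 38.34 tau6 -0.036 0.725
```

Emit:
{"fn": "step_arm", "kwargs": {
  "plan": [
    {"offset": [0,0,0.003],"rot": [0,0,1],"gripper": 0.8},
    {"offset": [0,0,0.005],"rot": [0,0,2],"gripper": 0.8}
  ]
}}

```text
time_s: 12.4
eef_pos: [573.5, 15.8, 274.9]
ee_rot: [0.0, 0.95, 0.312, 0.001]
force: [-0.4, 1.2, 6.1]
grip_width: 0.155
grip_force: 65.5
```

```bash
python3 t.py
```

```text
12.4 [573.5  15.8 274.9] [-0.44  1.25  6.14] tq [ 0.22  -0.013  0.436] yaw 36.36 tau6 0.19 0.759
```

Emit:
{"fn": "step_arm", "kwargs": {
  "plan": [
    {"offset": [0,0,0],"rot": [0,0,0],"gripper": 0.8},
    {"offset": [0,0,0],"rot": [0,0,-2],"gripper": 0.8},
    {"offset": [0,0,0],"rot": [0,0,-4],"gripper": 0.8},
    {"offset": [0,0,-0.1],"rot": [0,0,-5],"gripper": 0.8},
    {"offset": [0,0,-0.2],"rot": [0,0,-5],"gripper": 0.8},
    {"offset": [0,0,-0.2],"rot": [0,0,-5],"gripper": 0.8}
  ]
}}

```text
time_s: 13.0
eef_pos: [573.1, 15.7, 275.5]
ee_rot: [-0.0, 0.936, 0.352, -0.0]
force: [0.7, 0.1, -2.0]
grip_width: 0.154
grip_force: 58.8
```

```bash
python3 t.py
```

```text
13.0 [573.12  15.73 275.53] [ 0.75  0.07 -1.97] tq [ 0.152 -0.152  0.027] yaw 41.28 tau6 -0.021 0.673
```

Snug was felt and the torque is released. Now I'll draw the key off straight.

Emit:
{"fn": "step_arm", "kwargs": {
  "plan": [
    {"offset": [0,0,-0.3],"rot": [0,0,0],"gripper": 0.8},
    {"offset": [0,0,-0.7],"rot": [0,0,0],"gripper": 0.8},
    {"offset": [0,0,-1.2],"rot": [0,0,0],"gripper": 0.8},
    {"offset": [0,0,-1.8],"rot": [0,0,0],"gripper": 0.8},
    {"offset": [0,0,-2.8],"rot": [0,0,0],"gripper": 0.8},
    {"offset": [0,0,-4.4],"rot": [0,0,0],"gripper": 0.8},
    {"offset": [0,0,-4.4],"rot": [0,0,0],"gripper": 0.8}
  ]
}}

```text
time_s: 13.7
eef_pos: [573.7, 15.6, 322.8]
ee_rot: [0.001, 0.936, 0.353, 0.002]
force: [-0.0, 0.5, -2.8]
grip_width: 0.153
grip_force: 58.9
```

```bash
python3 t.py; python3 - <<'E'
from h import *
from rig import *
s=sense();c=capture('wrist');pickle.dump((s,c),open('w7.pkl','wb'))
P=cloud(c,s);T=Rt(s).apply(P.reshape(-1,3)-s['eef_pos'],inverse=True).reshape(P.shape)
m=(abs(T[...,0])<30)&(abs(T[...,1])<30)&(T[...,2]>115)&(T[...,2]<165);q=T[m];print(m.sum(),q.min(0),q.max(0),np.median(q,0))
m=(red(c)>0)&(T[...,2]<50)&(T[...,2]>40);t=T[m];print('bar',cv2.minAreaRect(t[:,:2].astype(np.float32)))
s5,c5=pickle.load(open('w5.pkl','rb'))
T5=Rt(s5).apply(cloud(c5,s5).reshape(-1,3)-s5['eef_pos'],inverse=True).reshape(P.shape);m=(red(c5)>0)&(T5[...,2]<50)&(T5[...,2]>40);print('bar5',cv2.minAreaRect(T5[m][:,:2].astype(np.float32)))
for y in (72.6,-17.4):print(goal(s,(569.5,261.3,320),np.radians(y)))
E
```

```text
13.7 [573.73  15.59 322.8 ] [-0.01  0.46 -2.79] tq [-0.054 -0.051  0.026] yaw 41.28 tau6 0.0 0.673
1260 [-17.49200389 -18.27335648 127.60443664] [ 16.31069559  16.24275725 157.17436553] [ 1.23960424e+01 -9.20261648e-02  1.30201644e+02]
bar ((-3.2067184448242188, -0.8497829437255859), (13.834632873535156, 83.6075668334961), 89.71533966064453)
bar5 ((-0.7325859069824219, -0.22592926025390625), (13.442424774169922, 81.5115966796875), 89.69203186035156)
(array([ 15.89, -18.74,   0.26]), array([  0.2,  -0.1, -31.3]))
(array([ 15.89, -18.74,   0.26]), array([ 0.1, -0.3, 58.7]))
```

```bash
python3 - <<'E'
from h import *
from rig import *
s=sense();print(goal(s,(570.1,262.3,320),np.radians(73.3)))
E
```

```text
(array([ 16.02, -18.76,   0.11]), array([  0.1,  -0. , -32. ]))
```

Emit:
{"fn": "step_arm", "kwargs": {
  "plan": [
    {"offset": [1.2,-1.4,0],"rot": [0,0,-2],"gripper": 0.8},
    {"offset": [3.5,-4.1,0],"rot": [0,0,-7],"gripper": 0.8},
    {"offset": [5.8,-6.8,0],"rot": [0,0,-12],"gripper": 0.8},
    {"offset": [8.1,-9.5,0],"rot": [0,0,-17],"gripper": 0.8},
    {"offset": [10.4,-12.2,0],"rot": [0,0,-22],"gripper": 0.8},
    {"offset": [12.7,-14.9,0],"rot": [0,0,-26],"gripper": 0.8},
    {"offset": [14.8,-17.3,0],"rot": [0,0,-30],"gripper": 0.8},
    {"offset": [16,-18.75,0],"rot": [0,0,-32],"gripper": 0.8},
    {"offset": [16,-18.75,0],"rot": [0,0,-32],"gripper": 0.8},
    {"offset": [16,-18.75,0],"rot": [0,0,-32],"gripper": 0.8}
  ]
}}

```text
time_s: 14.75
eef_pos: [569.7, 261.9, 319.4]
ee_rot: [-0.0, 0.802, 0.597, -0.001]
force: [-1.0, -0.5, -2.3]
grip_width: 0.153
grip_force: 58.8
```

```bash
python3 t.py; python3 - <<'E'
from h import *
from rig import *
s=sense();c=capture('wrist');pickle.dump((s,c),open('w8.pkl','wb'))
P=cloud(c,s);T=Rt(s).apply(P.reshape(-1,3)-s['eef_pos'],inverse=True).reshape(P.shape)
m=(abs(P[...,2]-36)<7)&(np.hypot(P[...,0]-569,P[...,1]-262)<50)
print('rim tool',m.sum(),cv2.minAreaRect(T[m][:,:2].astype(np.float32)))
m=(abs(T[...,0])<30)&(abs(T[...,1])<30)&(T[...,2]>115)&(T[...,2]<165);q=T[m];print('sock',q.min(0),q.max(0))
cv2.imwrite('pics/w8.png',c['color'][:,:,::-1])
E
```

```text
14.75 [569.67 261.9  319.42] [-0.98 -0.51 -2.28] tq [-0.046 -0.004 -0.01 ] yaw 73.26 tau6 -0.007 0.537
rim tool 629 ((0.8165473937988281, 0.08397483825683594), (51.13078308105469, 48.80830383300781), 88.37601470947266)
sock [-17.00706123 -18.42754832 127.96475728] [ 16.92400268  15.87454192 157.26368812]
```

View pics/w8.png

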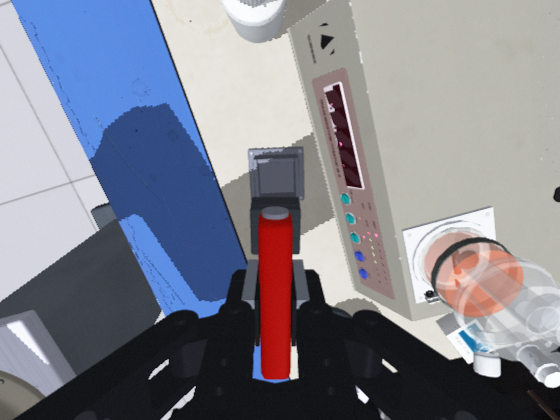

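The holder (columns 248–303, row 175) lies straight below the socket (columns 250–301), and the edges are parallel. I'll descend.

Emit:
{"fn": "step_arm", "kwargs": {
  "plan": [
    {"offset": [0.05,0.05,2],"rot": [0,0,0],"gripper": 0.8},
    {"offset": [0.05,0.05,5],"rot": [0,0,0],"gripper": 0.8},
    {"offset": [0.05,0.05,8],"rot": [0,0,0],"gripper": 0.8},
    {"offset": [0.05,0.05,10.5],"rot": [0,0,0],"gripper": 0.8},
    {"offset": [0.05,0.05,11.8],"rot": [0,0,0],"gripper": 0.8},
    {"offset": [0.05,0.05,12.4],"rot": [0,0,0],"gripper": 0.8},
    {"offset": [0.05,0.05,12.8],"rot": [0,0,0],"gripper": 0.8},
    {"offset": [0.05,0.05,13.2],"rot": [0,0,0],"gripper": 0.8},
    {"offset": [0.05,0.05,13.2],"rot": [0,0,0],"gripper": 0.8}
  ]
}}

```text
time_s: 15.7
eef_pos: [570.5, 262.4, 188.5]
ee_rot: [0.0, 0.802, 0.597, 0.0]
force: [-0.4, -0.4, -3.3]
grip_width: 0.152
grip_force: 58.8
```

```bash
python3 t.py
```

```text
15.7 [570.52 262.44 188.46] [-0.39 -0.37 -3.27] tq [-0.01   0.022 -0.004] yaw 73.28 tau6 0.0 0.537
```

Emit:
{"fn": "step_arm", "kwargs": {
  "plan": [
    {"offset": [0,0,0.5],"rot": [0,0,0],"gripper": 0.8},
    {"offset": [0,0,1.0],"rot": [0,0,0],"gripper": 0.8},
    {"offset": [0,0,1.4],"rot": [0,0,0],"gripper": 0.8},
    {"offset": [0,0,1.65],"rot": [0,0,0],"gripper": 0.8},
    {"offset": [0,0,1.75],"rot": [0,0,0],"gripper": 0.8},
    {"offset": [0,0,1.8],"rot": [0,0,0],"gripper": 0.8},
    {"offset": [0,0,1.8],"rot": [0,0,0],"gripper": 0.8}
  ]
}}

```text
time_s: 16.4
eef_pos: [570.4, 262.5, 170.3]
ee_rot: [0.0, 0.802, 0.597, 0.0]
force: [0.6, 0.6, -3.2]
grip_width: 0.15
grip_force: 58.9
```

```bash
python3 t.py
```

```text
16.4 [570.41 262.52 170.3 ] [ 0.61  0.58 -3.2 ] tq [ 0.015 -0.009  0.014] yaw 73.28 tau6 -0.001 0.537
```

Emit:
{"fn": "step_arm", "kwargs": {
  "plan": [
    {"offset": [0,0,0.06],"rot": [0,0,0],"gripper": 0.8},
    {"offset": [0,0,0.12],"rot": [0,0,0],"gripper": 0.8},
    {"offset": [0,0,0.12],"rot": [0,0,0],"gripper": 0.8}
  ]
}}

```text
time_s: 16.7
eef_pos: [570.6, 262.7, 170.0]
ee_rot: [0.0, 0.802, 0.597, 0.001]
force: [-3.0, 0.8, 5.5]
grip_width: 0.155
grip_force: 59.7
```

Floor contact, with about 8 N of upward change. I'll release gently and rise straight.

Emit:
{"fn": "step_arm", "kwargs": {
  "plan": [
    {"offset": [0,0,-0.05],"rot": [0,0,0],"gripper": 1.5},
    {"offset": [0,0,-0.05],"rot": [0,0,0],"gripper": 2},
    {"offset": [0,0,-0.05],"rot": [0,0,0],"gripper": 3},
    {"offset": [0,0,-0.05],"rot": [0,0,0],"gripper": 4},
    {"offset": [0,0,-0.05],"rot": [0,0,0],"gripper": 4.5},
    {"offset": [0,0,-0.05],"rot": [0,0,0],"gripper": 4.5},
    {"offset": [0,0,-1],"rot": [0,0,0],"gripper": 4.5},
    {"offset": [0,0,-3],"rot": [0,0,0],"gripper": 4.5},
    {"offset": [0,0,-6],"rot": [0,0,0],"gripper": 4.5},
    {"offset": [0,0,-10],"rot": [0,0,0],"gripper": 4.5},
    {"offset": [0,0,-14],"rot": [0,0,0],"gripper": 4.5},
    {"offset": [0,0,-15],"rot": [0,0,0],"gripper": 4.5}
  ]
}}

```text
time_s: 17.9
eef_pos: [570.9, 262.7, 324.8]
ee_rot: [0.002, 0.802, 0.597, 0.004]
force: [-0.4, 0.1, 0.1]
grip_width: 0.522
grip_force: 0.0
```

```bash
python3 t.py; python3 - <<'E'
from h import *
from rig import *
s=sense();c=capture('wrist')
P=cloud(c,s);m=(red(c)>0)&(np.hypot(P[...,0]-569,P[...,1]-262)<60)&(P[...,2]>100)
print('bar z',np.percentile(P[m][:,2],[5,50,95]),cv2.minAreaRect(plane(c,np.argwhere(m)[:,::-1],125,s)[:,:2].astype(np.float32)))
m=(abs(P[...,2]-36)<7)&(np.hypot(P[...,0]-569,P[...,1]-262)<50);print('rim',cv2.minAreaRect(P[m][:,:2].astype(np.float32)))
cv2.imwrite('pics/w9.png',np.hstack([c['color'][100:340,160:400],capture('side')['color'][120:360,160:400]])[:,:,::-1])
E
```

```text
17.9 [570.89 262.68 324.82] [-0.35  0.08  0.07] tq [-0.007  0.02   0.026] yaw 73.3 tau6 0.0 0.537
bar z [123.5878565  125.32392967 126.49408052] ((568.9214477539062, 263.1358642578125), (79.49139404296875, 12.855363845825195), 73.53771209716797)
rim ((569.6165161132812, 261.3284912109375), (50.63515853881836, 50.99995040893555), 75.7520523071289)
```

View pics/w9.png

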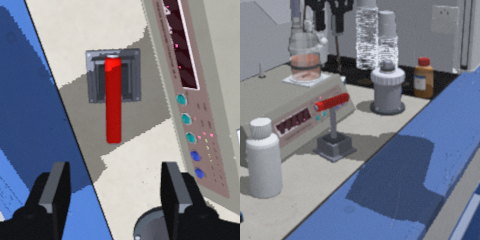

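The key stands upright in the holder: its bar top is at the same height as at the start (125.3 mm), and the gripper is clear. I'm handing in.

```bash
python3 -c "
from rig import *
print(finish_job())"
```

```text
the job is handed in; nothing more can be done
None
```

The screw is turned in until it felt snug (about 0.44 N m at the wrist), the key stands upright in its holder, the bottles and beaker were not touched, and the job was handed in at about 18 s; no verdict came back.

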